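# Set and lock the pressure screw of an etching press

## Task

One pressure screw of this little etching press has already had its two turns and is locked; the other, whose spoked jam nut still stands clear of the frame, is not. Wind that screw down exactly two full turns (clockwise from above) by its T-bar, then run its jam nut down clockwise by its spokes until it is hard against the brass bush and nip it up firmly, leaving the screw at its setting. Leave the locked screw and its nut, the star wheel and everything lying about as they are.

Things in the scene. Friction and masses are not known exactly. Their poses are not given: they have to be found in the camera images.
- press: The etching press, dark green cast iron, fixed; origin on the bench under its middle, z up, its x along the bed, y along the rollers. Two cheeks 110 x 34 mm in plan, centred at y = +125 and -125 mm, tops at z = 190 mm; a tie bar 46 mm wide between them at x = 0, top at 170 mm; a bed 400 x 196 mm, top at 92 mm; roller of 76 mm along y at z = 132 mm. One pressure screw stands upright on each cheek at x = 0; which of the two is the slack one varies. Its yaw and place vary.
- slack_screw (a joint): Turning of the pressure screw that is to be set: rad, 0 at the start whatever the bar's direction, growing clockwise seen from above as the screw goes down (5 mm a turn; two turns = 12.57). It stays where it is left; turning takes about 0.12 N m (4 N at 30 mm radius). It turns freely through its nut: neither drags the other.
- slack_bar (a point): Centre of the T-bar of that screw, on the screw's upright axis, 248 mm over the bench at the start and 10 mm lower after two turns. The x axis of this frame lies along the bar: a steel bar 10 mm thick with 15 mm balls at its ends, reaching 38 mm to both sides; hub in the middle 28 mm across, from 10 mm below to 10 mm above this point. The bare screw below is 22 mm thick.
- slack_nut (a joint): Turning of the jam nut on that screw: rad, growing clockwise seen from above as the nut goes down (5 mm a turn); 6.5 where it is hard on the brass bush (a solid stop), between 0 and 2.5 at the start. Turning takes about 0.06 N m until then (1 N at the spokes); a firm nip at the stop is about 10 N on a spoke.
- slack_hub (a point): Centre of that jam nut at the height of its spokes, on the screw's axis, 207 mm over the bench when the nut is down, up to 5.2 mm higher before. Steel hexagon 38 mm across flats, from 13 mm below to 9 mm above this point, with three straight level spokes 9 mm thick that reach 88 mm from the axis: one along this frame's +x, the others 120 degrees either side. The spokes pass 17 mm over the cheek top, and over the tie bar.
- done_screw (a joint): Turning of the other pressure screw, already set: 0 at the start, rad, to be left alone.
- done_bar (a point): Centre of the other screw's T-bar (same shape), 238 mm over the bench; x axis along the bar.
- done_nut (a joint): Turning of the other jam nut: 0 = locked as it stands, negative = slackened; to be left alone.
- done_hub (a point): Centre of the other jam nut at the height of its spokes (same shape, spokes reach 88 mm), 207 mm over the bench; x axis along one spoke.
- wheel_hub (a point): Centre of the star wheel that drives the roller, at x = 0, y = -230 mm, z = 132 mm of the press, so 105 mm outside one of the screws. It turns about the press's y axis. Four spokes 16 mm thick in an upright plane, each with a 26 mm ball centred 100 mm from this point; whichever points up stands beside that screw's nut, its ball up to 245 mm over the bench. To be left alone.
- wheel_tip (a point): Centre of the ball at the end of one spoke of the star wheel; the other three spokes stand at 90, 180 and 270 degrees to it.
- loupe: Folding loupe of steel, 34 x 34 mm and 36 mm high, standing loose on the tie bar about midway between the screws; origin at the middle of its foot. To be left alone.
- copper_plate: Copper plate 120 x 90 x 3 mm, loose on the near half of the bed; origin at the centre of its underside.
- pen: Aluminium pen 147 mm long, 10 mm thick, loose on the far half of the bed; origin near its middle, underside.
- graver: Graver, wooden handle and steel blade, 133 mm long, 18 mm high, loose on the bench beside the press; origin near its middle, underside.
- ink_tin: Ink tin, 72 mm across, 45 mm high, loose on the bench beside the press; origin at the centre of its underside.
- spirit_bottle: Amber bottle, 52 mm across, 120 mm high, loose on the bench beside the press; origin at the centre of its underside.
- brayer: Ink roller with wooden handle, 147 mm long, 100 mm wide, loose on the bench beyond the star wheel; origin near its middle, underside.
- ink_knife: Ink knife 190 mm long, lying loose on the bench on the star wheel's side; origin near its middle, underside.

How it is judged (in metres and radians):
On the way, in this order (a step that is already met when the one before it is completed fails the run):
1. The slack screw stands two full turns down, its nut not yet down (value of joint slack_screw between 12.22 and 12.92 rad and value of joint slack_nut below 6.2 rad), for 0.2 s.
2. The jam nut is hard on the bush and is nipped up by the fingers with more than 5 N (value of joint slack_nut above 6.4 rad and contact force between slack_nut and the fingers above 5 N), for 0.03 s.
At the end, for the whole second after the job is handed in: The slack screw stands 2 turns (within 20 degrees) down from its start, its jam nut is hard on the bush (within 8 degrees) after a nip of more than 5 N, and the other screw and nut are as they were (value of joint slack_screw between 12.22 and 12.92 rad and value of joint slack_nut above 6.35 rad and value of joint done_screw between -0.2 and 0.2 rad and value of joint done_nut above -0.15 rad); the robot touches nothing.
It fails at once if the locked screw or its nut is turned (more than about 10 degrees) (value of joint done_screw above 0.2 rad or value of joint done_screw below -0.2 rad or value of joint done_nut below -0.15 rad).
It fails at once if the star wheel is turned (its spoke end moves more than 15 mm) (distance of wheel_tip from where it was at the start of the episode above 0.015 m).
It fails at once if the loupe is shifted more than 15 mm or knocked over (distance of loupe from where it was at the start of the episode above 0.015 m or angle between loupe's own z axis and vertical above 0.5 rad).
It fails at once if something lying about is shifted more than 25 mm (distance of any of copper_plate, pen, graver, ink_tin, spirit_bottle, brayer, ink_knife from where it was at the start of the episode above 0.025 m).
It also fails if it takes over 72 s, if anything falls off the work surface, if the arm or the gripper's body presses on something with over 40 N, if the wrist force passes 120 N, or if a joint passes its speed limit or range.

## Robot

A 6-joint arm with a two-finger parallel gripper is mounted at the origin on the work surface. World frame = base frame: x ahead of the robot, y to its left, z up, the work surface at z = 0. Lengths are in m, angles in degrees, forces in N, time in s.
With the tool pointing down it reaches from about 0.35 to 0.875 m from the base axis. Payload 4.2 kg.
Tool frame: the origin (TCP) lies on the centre line of the jaws, within the pads' length; the fingertips stand 11 mm ahead of it and the grasp point (between the pads) lies 8 mm behind it (env.finger_overhang is the distance from the TCP to the fingertips, in m); z points along the fingers, y is the line along which they close (so a half turn about z gives the same grasp; the last joint's range is limited). The gripper opens to 87 mm and grips with 3 to 60 N. Pads are 19 mm wide; open, the fingers measure 117 mm over their backs; the gripper's body (75 mm by 190 mm) begins 51 mm behind the grasp point.
Start: joints at [-56.001, 22.042, 0.453, 0, -68.411, -14.817], TCP at [0.205, -0.59, 0.234] pointing down, gripper open.
Joint ranges: [-179.83, 179.83], [-69.29, 118.12], [-61.27, 80.66], [-181.25, 117.63], [-171.15, -9.14], [-177.46, 177.46]. Speed limits (degrees/s): [159.86, 159.86, 180, 180, 180, 180].

## Interface

Orientations are given as a 3x3 rotation matrix whose columns are the frame's x, y, z axes.
In Python, from plant import env gives the robot as it stands. The module is installed in compiled form; this text tells all that it offers.
- The arm moves only by the tool drive_tool, never from a script. Its arguments are lists of equal length, an entry for each row: "linear": the shift along the tool's x, y, z in cm, a list of three; "turn": the turn, a rotation vector about the tool's x, y, z in rad, a list of three; "hand": the finger opening in cm, from 0 to 8.7. In form: {"linear": [[tx, ty, tz], ...], "turn": [[ax, ay, az], ...], "hand": [hand, ...]}. A call has exactly 10 rows; each row is the pose to reach, as a shift and turn from the pose commanded when the call began, along the tool's axes at that moment; what a row does not reach only later rows make up. A row lasts 1/10 s, in which the tool goes at most 50 mm and 8.59 degrees, less where a joint would pass 70% of its speed; a pose out of reach is approached as far as the arm can. A call with a gripper value outside its range is refused whole. The fingers move at their own pace and stop on an object; "force" is the grip in N (left out, the last holds). Time passes only in rows, so rows that repeat a pose let the fingers close, or fill a call up. It gives the time, the measured TCP pose, the force, the opening and the grip force at its end, in the units of the state.
- env.get_state(): the state, without advancing time (a new reading comes with each control period).
- env.capture(name): name is "side" or "top" or "wrist"; returns (picture, depth): 480x640x3 uint8, red, green, blue; 480x640 float32, m along the optical axis (not along the pixel's ray), 0 where there is no reading.
- env.camera_info(name): a dict with "fx", "fy", "cx", "cy" (pixels), "k1" (the pictures are not rectified: a ray, as slopes to the right and down, at radius r is drawn at 1 + k1 r^2 times it, then the intrinsics apply), "R" (3x3) and "t" (3): a world point X has camera coordinates R X + t. Camera axes: x right, y down, z forward; pixel columns grow to the right and rows downward; lengths in m; the calibration is good to about 2 mm. A picture is of the moment at which its call begins: read the wrist's pose just before it. camera_info takes no time and is no camera call; for the wrist camera it gives the pose at the moment of the call.
- env.job_done(): hands the job in; it is judged then, once.
The state is a dict: "time_s": time; "q": joint angles; "joint_vel": joint speeds; "joint_efforts": joint torques, N m; "position": TCP position; "eef_rot": TCP orientation; "contact_force": force on the tool from outside, world axes, zero at the start; "torque": the same for the moment, N m; "opening": finger opening in m; "grip_force": force on a finger pad.
Only numpy, scipy, OpenCV 4.12 (cv2) and the standard library are available. Lean on these libraries where they do the work, as an engineer would, in place of code of your own. Each camera call takes 0.05 s, during which the arm holds its last target. There are 200 camera calls.

## Working session

There is one attempt and no reset: what is moved stays moved. The work goes in short steps, Python scripts to look and compute and a tool call to move; the robot and the scene stay as the last step left them, time stands still between calls to the robot, and variables do not carry over. Pictures are saved under pics/ and viewed, at most 10 in all, crops included, and the job is handed in when it is done.

Besides the shell and the picture viewer there is one more tool, called after "Call:" in YAML: its name, and indented under it one key for each argument. drive_tool: Moves the arm, as the interface text tells. Its arguments: {"type":"object","properties":{"linear":{"type":"array"},"turn":{"type":"array"},"hand":{"type":"array"},"force":{"type":"number"}},"required":["linear","turn","hand"]}

```bash
mkdir -p pics; cat > h.py <<'E'
import numpy as np, cv2
from plant import env
def save(n,f):
    p,d=env.capture(n); cv2.imwrite(f,p[:,:,::-1]); return p,d
def ray(ci,u,v):
    x,y=(u-ci["cx"])/ci["fx"],(v-ci["cy"])/ci["fy"]
    a,b=x,y
    for _ in range(20):
        s=1+ci["k1"]*(a*a+b*b); a,b=x/s,y/s
    R=np.array(ci["R"]);t=np.array(ci["t"])
    return -R.T@t, R.T@np.array([a,b,1.])
def onz(ci,u,v,z):
    o,d=ray(ci,u,v); return o+d*(z-o[2])/d[2]
def pt(ci,u,v,dep):
    o,d=ray(ci,u,v); return o+d*dep
def proj(ci,X):
    c=np.array(ci["R"])@np.array(X)+np.array(ci["t"]); a,b=c[:2]/c[2]; s=1+ci["k1"]*(a*a+b*b)
    return ci["fx"]*a*s+ci["cx"],ci["fy"]*b*s+ci["cy"]
E
python3 - <<'E'
from h import *
s=env.get_state(); print(s["time_s"],s["position"],s["eef_rot"],s["contact_force"],env.finger_overhang)
for n in("top","side"):
    save(n,f"pics/{n}0.png"); ci=env.camera_info(n); print(n,ci["fx"],ci["k1"],-np.array(ci["R"]).T@ci["t"],np.array(ci["R"])[2])
E
```

```text
0.0 [ 0.20519816 -0.58975677  0.23244744] [[-9.44541184e-01 -3.28391982e-01 -8.11317865e-04]
 [-3.28392969e-01  9.44539011e-01  2.02863296e-03]
 [ 1.00134574e-04  2.18255846e-03 -9.99997613e-01]] [-0.22698084 -0.43114795  0.31074718] 0.011
top 553.8381186129433 0.047507244339157775 [0.38118562 0.00943948 1.29929754] [ 0.1046532 -0.024429  -0.9942087]
side 526.649786897031 -0.04566720484524525 [0.09394407 0.77564155 0.80190638] [ 0.37399818 -0.72422356 -0.57933202]
```

View pics/top0.png

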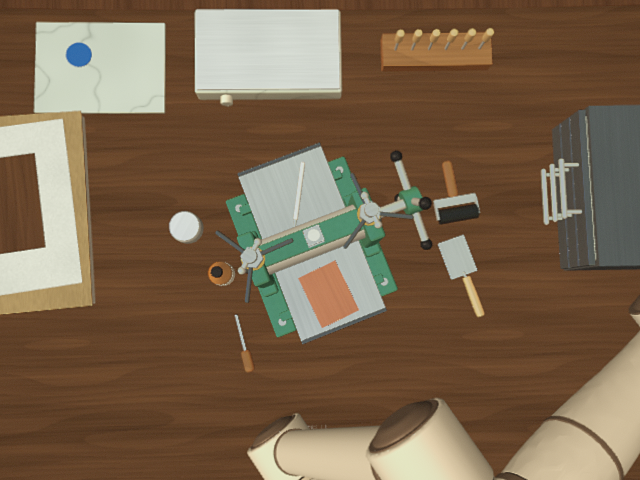

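View pics/side0.png

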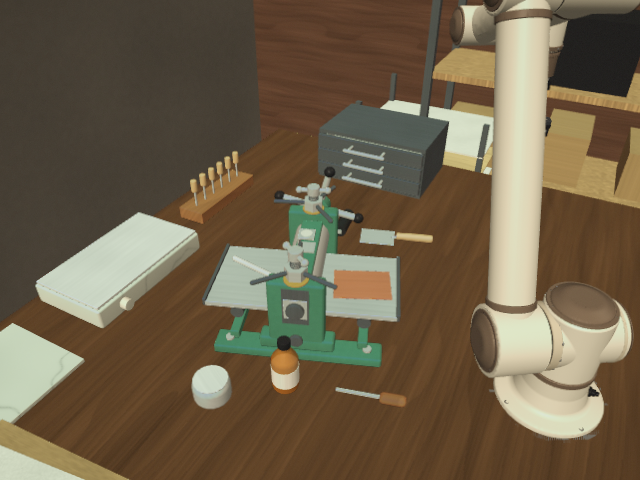

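The top view shows the T-bar hubs near (252,257) and (370,212), the star wheel at about (410,200) and the loupe at (314,236). Next I'll measure the heights of both screws and crop in.

```bash
python3 - <<'E'
from h import *
ci=env.camera_info("top"); p,d=env.capture("top")
for (u0,v0) in((252,257),(370,212)):
    P=[pt(ci,u,v,d[v,u]) for v in range(v0-22,v0+23) for u in range(u0-22,u0+23) if d[v,u]>0]
    P=np.array(P); 
    for lo,hi in((.23,.262),(.195,.222)):
        m=(P[:,2]>lo)&(P[:,2]<hi); print((u0,v0),lo,m.sum(),P[m].mean(0).round(4),np.percentile(P[m][:,2],[50,90,97]).round(4))
ims=[cv2.resize(p[v-40:v+40,u-50:u+50],(400,320),interpolation=cv2.INTER_CUBIC) for u,v in((252,257),(370,212))]
ci2=env.camera_info("side");p2,d2=env.capture("side")
i2=[cv2.resize(p2[v-35:v+35,u-50:u+50],(400,280),interpolation=cv2.INTER_CUBIC) for u,v in((295,265),(313,200))]
cv2.imwrite("pics/c1.png",np.vstack([np.hstack(ims),np.hstack(i2)])[:,:,::-1])
E
```

```text
(252, 257) 0.23 341 [0.4717 0.122  0.2554] [0.2559 0.2601 0.2611]
(252, 257) 0.195 337 [0.4729 0.1204 0.2145] [0.2164 0.2209 0.2216]
(370, 212) 0.23 326 [ 0.5581 -0.1109  0.2456] [0.2461 0.2501 0.2515]
(370, 212) 0.195 342 [ 0.5522 -0.1066  0.2115] [0.2124 0.2177 0.2193]
```

View pics/c1.png

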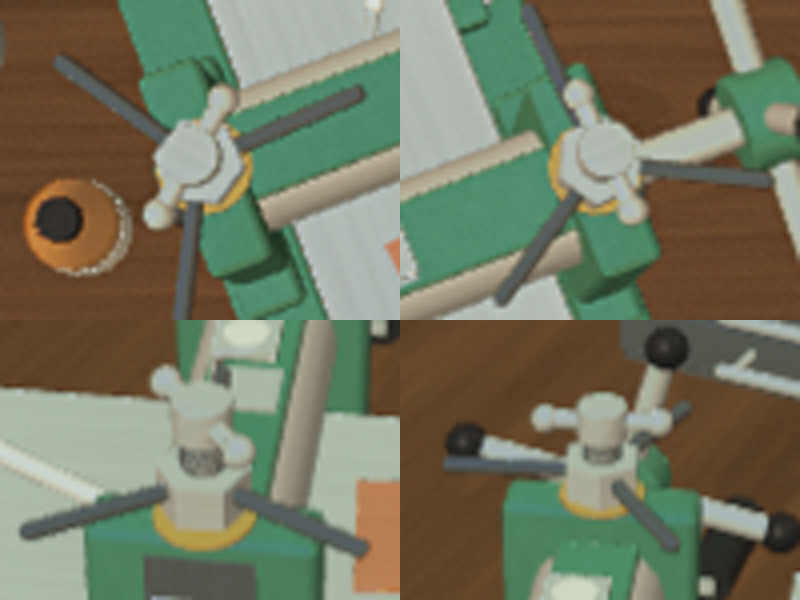

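```bash
python3 - <<'E'
from h import *
ci=env.camera_info("top")
a,b=onz(ci,257.5,241.5,.248),onz(ci,241.5,270.2,.248)
print(a.round(4),b.round(4),((a+b)/2).round(4),np.linalg.norm(a-b),"bar deg",np.degrees(np.arctan2(*(a-b)[1::-1])))
h=onz(ci,252-50+190/4,257-40+153/4,.258); print("hubtop",h.round(4))
c=onz(ci,252-50+198/4,257-40+163/4,.221); print("nut c",c.round(4))
for u,v in((362,93),(58,62),(183,316)):
    e=onz(ci,202+u/4,217+v/4,.212); print("spoke",e.round(4),np.degrees(np.arctan2(e[1]-h[1],e[0]-h[0])),np.linalg.norm((e-h)[:2]))
s=env.get_state(); R=s["eef_rot"]; print("tool y deg",np.degrees(np.arctan2(R[1,1],R[0,1])))
print("shift cm",(R.T@(np.array([h[0],h[1],.345])-s["position"])*100).round(1))
E
```

```text
[0.4993 0.1075 0.248 ] [0.4451 0.1379 0.248 ] [0.4722 0.1227 0.248 ] 0.06212538531661973 bar deg -29.281416837961945
hubtop [0.4723 0.1217 0.258 ]
nut c [0.4706 0.1218 0.221 ]
spoke [0.5048 0.042  0.212 ] -67.8342347419784 0.08600755410737568
spoke [0.5223 0.1911 0.212 ] 54.27361317461696 0.08550152168824278
spoke [0.3968 0.1302 0.212 ] 173.5450027342272 0.07601725283960083
tool y deg 109.17664661201026
shift cm [-48.6  58.5 -11.1]
```

Call:
drive_tool:
  linear:
    - [0,0,-4]
    - [0,0,-8]
    - [-2,2.4,-11]
    - [-5,6,-11]
    - [-8,9.6,-11]
    - [-11,13.2,-11]
    - [-14,16.9,-11]
    - [-17,20.5,-11]
    - [-20,24.1,-11]
    - [-23,27.7,-11]
  turn:
    - [0,0,0]
    - [0,0,0]
    - [0,0,0]
    - [0,0,0]
    - [0,0,0]
    - [0,0,0]
    - [0,0,0]
    - [0,0,0]
    - [0,0,0]
    - [0,0,0]
  hand: [8.7,8.7,8.7,8.7,8.7,8.7,8.7,8.7,8.7,8.7]

```text
time_s: 1.2
position: [0.3316, -0.2513, 0.3436]
eef_rot: [[-0.945, -0.328, 0.001], [-0.328, 0.945, 0.0], [-0.001, -0.0, -1.0]]
contact_force: [1.4, 1.0, -0.2]
opening: 0.0867
grip_force: 0.0
```

Call:
drive_tool:
  linear:
    - [-3,3.6,0]
    - [-6,7.2,0]
    - [-9,10.8,0]
    - [-12,14.4,0]
    - [-15,18,0]
    - [-18,21.6,0]
    - [-21,25.2,0]
    - [-24,28.8,0]
    - [-25.6,30.8,0]
    - [-25.6,30.8,0]
  turn:
    - [0,0,-0.14]
    - [0,0,-0.28]
    - [0,0,-0.42]
    - [0,0,-0.56]
    - [0,0,-0.7]
    - [0,0,-0.84]
    - [0,0,-0.98]
    - [0,0,-1.12]
    - [0,0,-1.26]
    - [0,0,-1.4]
  hand: [8.7,8.7,8.7,8.7,8.7,8.7,8.7,8.7,8.7,8.7]

```text
time_s: 2.2
position: [0.4729, 0.1249, 0.3424]
eef_rot: [[0.172, -0.985, -0.002], [-0.985, -0.172, -0.0], [0.0, 0.002, -1.0]]
contact_force: [0.0, -0.2, -1.4]
opening: 0.0873
grip_force: 0.0
```

Call:
drive_tool:
  linear:
    - [0,0,0]
    - [0,0,0]
    - [0,0,0]
    - [0,0,0]
    - [0,0,0]
    - [0,0,0]
    - [0,0,0]
    - [0,0,0]
    - [0,0,0]
    - [0,0,0]
  turn:
    - [0,0,-0.14]
    - [0,0,-0.28]
    - [0,0,-0.42]
    - [0,0,-0.56]
    - [0,0,-0.7]
    - [0,0,-0.84]
    - [0,0,-0.895]
    - [0,0,-0.895]
    - [0,0,-0.895]
    - [0,0,-0.895]
  hand: [8.7,8.7,8.7,8.7,8.7,8.7,8.7,8.7,8.7,8.7]

```text
time_s: 3.2
position: [0.4721, 0.1219, 0.3435]
eef_rot: [[0.871, -0.491, -0.0], [-0.491, -0.871, -0.0], [-0.0, 0.0, -1.0]]
contact_force: [0.4, 0.2, -0.2]
opening: 0.0869
grip_force: 0.0
```

```bash
python3 - <<'E'
from h import *
s=env.get_state(); R=s["eef_rot"]; print(s["time_s"],s["q"].round(1) if hasattr(s["q"],"round") else s["q"],s["position"],"y deg",np.degrees(np.arctan2(R[1,1],R[0,1])),"tilt",R[:,2])
ci=env.camera_info("wrist"); p,d=save("wrist","pics/w1.png")
print(proj(ci,[.472,.122,.258]))
E
```

```text
3.2 [ 33.6   4.8  -6.7  -0.  -78.4  27. ] [0.47211298 0.12191025 0.34348866] y deg -119.37591119022933 tilt [-1.61092598e-04 -2.48869669e-05 -9.99999987e-01]
(np.float64(317.8862106390477), np.float64(244.36380330812364))
```

View pics/w1.png

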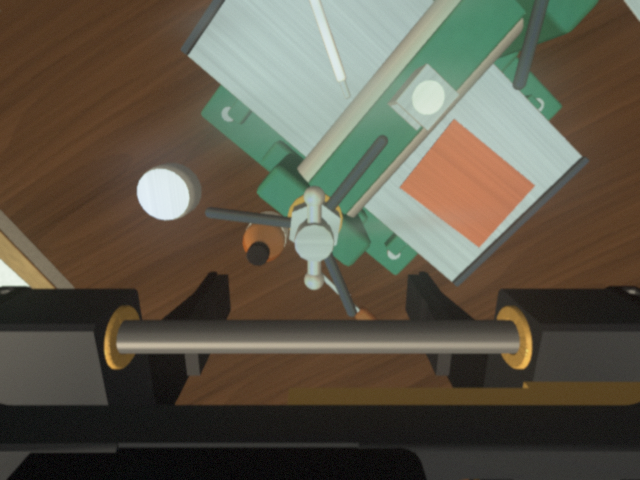

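The wrist view shows the hub top at about (313,242), the balls at (315,195) and (314,282), and spoke tips at (382,142), (210,213) and (352,312).

```bash
python3 - <<'E'
from h import *
ci=env.camera_info("wrist"); print(ci["fx"],-np.array(ci["R"]).T@ci["t"])
p=cv2.imread("pics/w1.png"); 
h=onz(ci,313.5,241.5,.258); print(h.round(4))
a,b=onz(ci,315,195,.250),onz(ci,313.5,282,.250); print(a.round(4),b.round(4),((a+b)/2).round(4),np.linalg.norm(a-b),np.degrees(np.arctan2(*(a-b)[1::-1])))
for u,v in((384,140),(208,213),(352,314)):
    e=onz(ci,u,v,.212); print(e.round(4),np.degrees(np.arctan2(e[1]-h[1],e[0]-h[0])),np.linalg.norm((e-h)[:2]))
g=p[215:270,285:345]; cv2.imwrite("pics/w1c.png",cv2.resize(g,(600,550),interpolation=cv2.INTER_CUBIC))
E
```

```text
362.43932200088796 [0.54166596 0.08316314 0.49486667]
[0.4753 0.1236 0.258 ]
[0.5017 0.1076 0.25  ] [0.4458 0.1404 0.25  ] [0.4737 0.124  0.25  ] 0.06483028839572565 -30.36986059645115
[0.5067 0.0452 0.212 ] -68.19100856796356 0.08445143285271062
[0.5247 0.1934 0.212 ] 54.713873810234496 0.08553142684800047
[0.3879 0.1349 0.212 ] 172.63498378609827 0.08812102880836573
```

View pics/w1c.png

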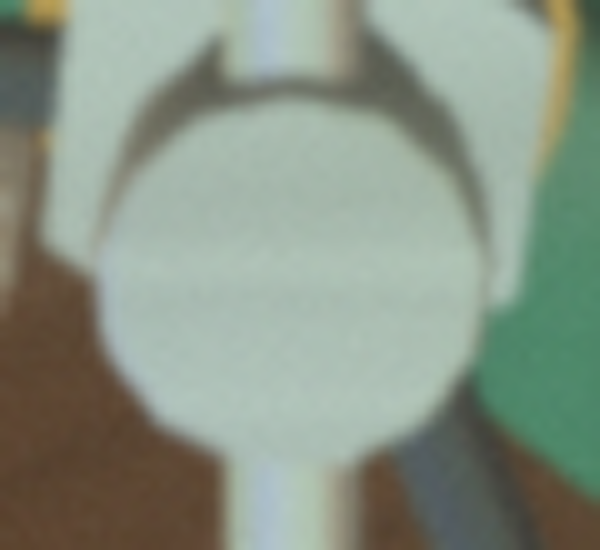

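Call:
drive_tool:
  linear:
    - [0,-0.1,4.5]
    - [0,-0.1,8]
    - [0,-0.1,9.5]
    - [0,-0.1,9.5]
    - [0,-0.1,9.5]
    - [0,-0.1,9.5]
    - [0,-0.1,9.5]
    - [0,-0.1,9.5]
    - [0,-0.1,9.5]
    - [0,-0.1,9.5]
  turn:
    - [0,0,0]
    - [0,0,0]
    - [0,0,0]
    - [0,0,0]
    - [0,0,0]
    - [0,0,0]
    - [0,0,0]
    - [0,0,0]
    - [0,0,0]
    - [0,0,0]
  hand: [8.7,8.7,8.7,2.0,2.0,2.0,2.0,2.0,2.0,2.0]
  force: 25

```text
time_s: 4.25
position: [0.4727, 0.1228, 0.2488]
eef_rot: [[0.872, -0.49, 0.0], [-0.49, -0.872, 0.0], [0.0, -0.0, -1.0]]
contact_force: [0.6, 1.1, -0.2]
opening: 0.0386
grip_force: 0.0
```

Call:
drive_tool:
  linear:
    - [0,0,0]
    - [0,0,0]
    - [0,0,0]
    - [0,0,0]
    - [0,0,0.02]
    - [0,0,0.03]
    - [0,0,0.04]
    - [0,0,0.05]
    - [0,0,0.06]
    - [0,0,0.07]
  turn:
    - [0,0,0]
    - [0,0,0]
    - [0,0,0]
    - [0,0,0.14]
    - [0,0,0.28]
    - [0,0,0.42]
    - [0,0,0.56]
    - [0,0,0.7]
    - [0,0,0.84]
    - [0,0,0.98]
  hand: [2.0,2.0,2.0,2.0,2.0,2.0,2.0,2.0,2.0,2.0]

```text
time_s: 5.25
position: [0.4737, 0.1243, 0.2479]
eef_rot: [[0.074, -0.997, 0.003], [-0.997, -0.074, 0.003], [-0.003, -0.003, -1.0]]
contact_force: [2.3, 4.8, -2.4]
opening: 0.0273
grip_force: 25.0
```

```bash
python3 - <<'E'
from h import *
s=env.get_state(); R=s["eef_rot"]; print(s["time_s"],s["q"],s["position"],"y deg",np.degrees(np.arctan2(R[1,1],R[0,1])),s["contact_force"],s["torque"])
ci=env.camera_info("wrist"); p,d=save("wrist","pics/w2.png")
E
```

```text
5.25 [ 3.37137792e+01  8.02724852e+00 -1.67107945e+01 -4.59136368e-02
 -6.50443174e+01 -2.94439507e+01] [0.4737476  0.12426441 0.24787815] y deg -175.74967558206006 [ 2.26195912  4.77530071 -2.44189839] [ 1.57154058 -0.65512363  0.14491548]
```

View pics/w2.png

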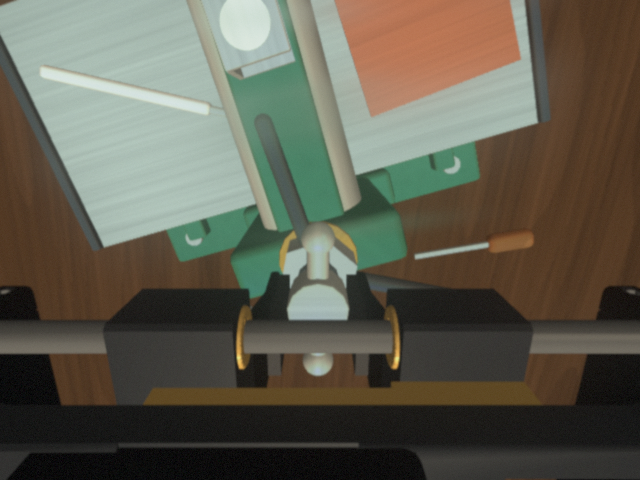

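The bar turned with the gripper and stays perpendicular to the fingers, with balls at (318,237) and (318,362), so there is no slip. I'll nudge the centring and continue.

Call:
drive_tool:
  linear:
    - [-0.15,-0.12,0.01]
    - [-0.15,-0.12,0.02]
    - [-0.15,-0.12,0.03]
    - [-0.15,-0.12,0.05]
    - [-0.15,-0.12,0.06]
    - [-0.15,-0.12,0.07]
    - [-0.15,-0.12,0.08]
    - [-0.15,-0.12,0.09]
    - [-0.15,-0.12,0.11]
    - [-0.15,-0.12,0.12]
  turn:
    - [0,0,0.149]
    - [0,0,0.298]
    - [0,0,0.447]
    - [0,0,0.596]
    - [0,0,0.745]
    - [0,0,0.894]
    - [0,0,1.043]
    - [0,0,1.192]
    - [0,0,1.341]
    - [0,0,1.49]
  hand: [2.0,2.0,2.0,2.0,2.0,2.0,2.0,2.0,2.0,2.0]

```text
time_s: 6.3
position: [0.4742, 0.1241, 0.2467]
eef_rot: [[-0.988, -0.154, 0.001], [-0.154, 0.988, -0.001], [-0.001, -0.001, -1.0]]
contact_force: [2.2, 0.0, -1.1]
opening: 0.0272
grip_force: 25.0
```

Call:
drive_tool:
  linear:
    - [0,0,0.01]
    - [0,0,0.02]
    - [0,0,0.03]
    - [0,0,0.04]
    - [0,0,0.05]
    - [0,0,0.05]
    - [0,0,0.05]
    - [0,0,0.05]
    - [0,0,0.05]
    - [0,0,0.05]
  turn:
    - [0,0,0.134]
    - [0,0,0.268]
    - [0,0,0.403]
    - [0,0,0.537]
    - [0,0,0.6716]
    - [0,0,0.6716]
    - [0,0,0.6716]
    - [0,0,0.6716]
    - [0,0,0.6716]
    - [0,0,0.5226]
  hand: [2.0,2.0,2.0,2.0,2.0,2.0,8.7,8.7,8.7,8.7]

```text
time_s: 7.3
position: [0.4735, 0.1243, 0.2461]
eef_rot: [[-0.937, 0.351, -0.001], [0.351, 0.937, -0.0], [0.0, -0.0, -1.0]]
contact_force: [-0.1, -0.4, 0.4]
opening: 0.0516
grip_force: 0.0
```

Call:
drive_tool:
  linear:
    - [0,0,0]
    - [0,0,0]
    - [0,0,0]
    - [0,0,0]
    - [0,0,0]
    - [0,0,0]
    - [0,0,0]
    - [0,0,0]
    - [0,0,0]
    - [0,0,0]
  turn:
    - [0,0,0]
    - [0,0,-0.149]
    - [0,0,-0.298]
    - [0,0,-0.447]
    - [0,0,-0.596]
    - [0,0,-0.745]
    - [0,0,-0.894]
    - [0,0,-1.043]
    - [0,0,-1.192]
    - [0,0,-1.341]
  hand: [8.7,8.7,8.7,8.7,8.7,8.7,8.7,8.7,8.7,8.7]

```text
time_s: 8.3
position: [0.4736, 0.1244, 0.2462]
eef_rot: [[-0.556, -0.831, -0.0], [-0.831, 0.556, -0.0], [0.0, 0.0, -1.0]]
contact_force: [-0.4, -0.7, -0.2]
opening: 0.0867
grip_force: 0.0
```

Call:
drive_tool:
  linear:
    - [0,0,0]
    - [0,0,0]
    - [0,0,0]
    - [0,0,0]
    - [0,0,0]
    - [0,0,0]
    - [0,0,0]
    - [0,0,0]
    - [0,0,0]
    - [0,0,0]
  turn:
    - [0,0,-0.149]
    - [0,0,-0.298]
    - [0,0,-0.447]
    - [0,0,-0.596]
    - [0,0,-0.745]
    - [0,0,-0.894]
    - [0,0,-1.043]
    - [0,0,-1.192]
    - [0,0,-1.341]
    - [0,0,-1.49]
  hand: [8.7,8.7,8.7,8.7,8.7,8.7,2.0,2.0,2.0,2.0]

```text
time_s: 9.3
position: [0.4736, 0.1244, 0.2462]
eef_rot: [[0.784, -0.621, -0.0], [-0.621, -0.784, -0.0], [-0.0, 0.0, -1.0]]
contact_force: [-0.7, 0.6, -0.6]
opening: 0.0628
grip_force: 0.0
```

```bash
cat > st.py <<'E'
from h import *
s=env.get_state(); R=s["eef_rot"]; print(s["time_s"],"q6",s["q"][5].round(1),s["position"].round(4),"ydeg",np.degrees(np.arctan2(R[1,1],R[0,1])).round(2),s["contact_force"].round(1),s["opening"])
E
python3 st.py
```

```text
9.3 q6 17.9 [0.4736 0.1244 0.2462] ydeg -128.39 [-0.7  0.6 -0.6] 0.06276591578469841
```

Call:
drive_tool:
  linear:
    - [0.03,-0.05,0]
    - [0.03,-0.05,0]
    - [0.03,-0.05,0]
    - [0.03,-0.05,0]
    - [0.03,-0.05,0]
    - [0.03,-0.05,0]
    - [0.03,-0.05,0.01]
    - [0.03,-0.05,0.02]
    - [0.03,-0.05,0.03]
    - [0.03,-0.05,0.05]
  turn:
    - [0,0,-0.08]
    - [0,0,-0.161]
    - [0,0,-0.161]
    - [0,0,-0.161]
    - [0,0,-0.161]
    - [0,0,-0.161]
    - [0,0,-0.012]
    - [0,0,0.137]
    - [0,0,0.286]
    - [0,0,0.435]
  hand: [2.0,2.0,2.0,2.0,2.0,2.0,2.0,2.0,2.0,2.0]

```text
time_s: 10.3
position: [0.4738, 0.124, 0.2456]
eef_rot: [[0.44, -0.898, -0.001], [-0.898, -0.44, -0.001], [0.001, 0.002, -1.0]]
contact_force: [-1.1, -1.7, 1.8]
opening: 0.0275
grip_force: 25.0
```

Call:
drive_tool:
  linear:
    - [0,0,0.01]
    - [0,0,0.02]
    - [0,0,0.03]
    - [0,0,0.05]
    - [0,0,0.06]
    - [0,0,0.07]
    - [0,0,0.08]
    - [0,0,0.09]
    - [0,0,0.11]
    - [0,0,0.12]
  turn:
    - [0,0,0.149]
    - [0,0,0.298]
    - [0,0,0.447]
    - [0,0,0.596]
    - [0,0,0.745]
    - [0,0,0.894]
    - [0,0,1.043]
    - [0,0,1.192]
    - [0,0,1.341]
    - [0,0,1.49]
  hand: [2.0,2.0,2.0,2.0,2.0,2.0,2.0,2.0,2.0,2.0]

```text
time_s: 11.3
position: [0.4738, 0.1241, 0.2445]
eef_rot: [[-0.859, -0.511, -0.001], [-0.511, 0.859, -0.001], [0.001, -0.0, -1.0]]
contact_force: [-0.9, -1.0, 2.0]
opening: 0.0273
grip_force: 25.0
```

Call:
drive_tool:
  linear:
    - [0,0,0.01]
    - [0,0,0.02]
    - [0,0,0.03]
    - [0,0,0.04]
    - [0,0,0.05]
    - [0,0,0.06]
    - [0,0,0.07]
    - [0,0,0.08]
    - [0,0,0.08]
    - [0,0,0.08]
  turn:
    - [0,0,0.132]
    - [0,0,0.264]
    - [0,0,0.396]
    - [0,0,0.528]
    - [0,0,0.66]
    - [0,0,0.792]
    - [0,0,0.924]
    - [0,0,1.056]
    - [0,0,1.056]
    - [0,0,1.056]
  hand: [2.0,2.0,2.0,2.0,2.0,2.0,2.0,2.0,2.0,2.0]

```text
time_s: 12.3
position: [0.4739, 0.1241, 0.2436]
eef_rot: [[-0.872, 0.489, -0.001], [0.489, 0.872, -0.001], [0.0, -0.001, -1.0]]
contact_force: [-1.1, -2.4, 1.6]
opening: 0.0271
grip_force: 25.0
```

```bash
python3 st.py
```

```text
12.3 q6 -153.0 [0.4739 0.1241 0.2436] ydeg 60.72 [-1.1 -2.4  1.6] 0.02709805182047373
```

Call:
drive_tool:
  linear:
    - [0,0,0]
    - [0,0,0]
    - [0,0,0]
    - [0,0,0]
    - [0,0,0]
    - [0,0,0]
    - [0,0,0]
    - [0,0,0]
    - [0,0,0]
    - [0,0,0]
  turn:
    - [0,0,0]
    - [0,0,0]
    - [0,0,0]
    - [0,0,0]
    - [0,0,-0.149]
    - [0,0,-0.298]
    - [0,0,-0.447]
    - [0,0,-0.596]
    - [0,0,-0.745]
    - [0,0,-0.894]
  hand: [8.7,8.7,8.7,8.7,8.7,8.7,8.7,8.7,8.7,8.7]

```text
time_s: 13.3
position: [0.4745, 0.1248, 0.2436]
eef_rot: [[-0.926, -0.378, 0.0], [-0.378, 0.926, 0.0], [-0.001, 0.0, -1.0]]
contact_force: [0.1, -0.3, 0.3]
opening: 0.086
grip_force: 0.0
```

Call:
drive_tool:
  linear:
    - [0,0,0]
    - [0,0,0]
    - [0,0,0]
    - [0,0,0]
    - [0,0,0]
    - [0,0,0]
    - [0,0,0]
    - [0,0,0]
    - [0,0,0]
    - [0,0,0]
  turn:
    - [0,0,-0.149]
    - [0,0,-0.298]
    - [0,0,-0.447]
    - [0,0,-0.596]
    - [0,0,-0.745]
    - [0,0,-0.894]
    - [0,0,-1.043]
    - [0,0,-1.192]
    - [0,0,-1.341]
    - [0,0,-1.49]
  hand: [8.7,8.7,8.7,8.7,8.7,8.7,8.7,8.7,8.7,8.7]

```text
time_s: 14.3
position: [0.4745, 0.1249, 0.2436]
eef_rot: [[0.302, -0.953, 0.0], [-0.953, -0.302, 0.0], [-0.0, -0.001, -1.0]]
contact_force: [-0.2, -0.2, -0.2]
opening: 0.0869
grip_force: 0.0
```

Call:
drive_tool:
  linear:
    - [0,0,0]
    - [0,0,0]
    - [0,0,0]
    - [0,0,0]
    - [0,0,0]
    - [0,0,0]
    - [0,0,0]
    - [0,0,0]
    - [0,0,0]
    - [0,0,0]
  turn:
    - [0,0,-0.149]
    - [0,0,-0.298]
    - [0,0,-0.447]
    - [0,0,-0.596]
    - [0,0,-0.745]
    - [0,0,-0.757]
    - [0,0,-0.757]
    - [0,0,-0.757]
    - [0,0,-0.757]
    - [0,0,-0.757]
  hand: [8.7,8.7,2.0,2.0,2.0,2.0,2.0,2.0,2.0,2.0]

```text
time_s: 15.3
position: [0.4743, 0.1246, 0.2437]
eef_rot: [[0.871, -0.492, 0.0], [-0.492, -0.871, 0.0], [0.0, -0.0, -1.0]]
contact_force: [0.3, 0.1, 0.5]
opening: 0.0309
grip_force: 0.0
```

```bash
python3 st.py
```

```text
15.3 q6 26.8 [0.4743 0.1246 0.2437] ydeg -119.46 [0.3 0.1 0.5] 0.030897101454571873
```

Call:
drive_tool:
  linear:
    - [0,0.06,0]
    - [0,0.06,0]
    - [0,0.06,0.01]
    - [0,0.06,0.02]
    - [0,0.06,0.03]
    - [0,0.06,0.05]
    - [0,0.06,0.06]
    - [0,0.06,0.07]
    - [0,0.06,0.08]
    - [0,0.06,0.1]
  turn:
    - [0,0,0]
    - [0,0,0]
    - [0,0,0.149]
    - [0,0,0.298]
    - [0,0,0.447]
    - [0,0,0.596]
    - [0,0,0.745]
    - [0,0,0.894]
    - [0,0,1.043]
    - [0,0,1.192]
  hand: [2.0,2.0,2.0,2.0,2.0,2.0,2.0,2.0,2.0,2.0]

```text
time_s: 16.3
position: [0.4738, 0.1239, 0.2427]
eef_rot: [[-0.14, -0.99, -0.0], [-0.99, 0.14, -0.0], [0.0, 0.0, -1.0]]
contact_force: [-0.2, -0.5, 0.6]
opening: 0.0276
grip_force: 25.0
```

Call:
drive_tool:
  linear:
    - [0,0,0.01]
    - [0,0,0.02]
    - [0,0,0.03]
    - [0,0,0.05]
    - [0,0,0.06]
    - [0,0,0.07]
    - [0,0,0.08]
    - [0,0,0.09]
    - [0,0,0.11]
    - [0,0,0.12]
  turn:
    - [0,0,0.149]
    - [0,0,0.298]
    - [0,0,0.447]
    - [0,0,0.596]
    - [0,0,0.745]
    - [0,0,0.894]
    - [0,0,1.043]
    - [0,0,1.192]
    - [0,0,1.341]
    - [0,0,1.49]
  hand: [2.0,2.0,2.0,2.0,2.0,2.0,2.0,2.0,2.0,2.0]

```text
time_s: 17.3
position: [0.4737, 0.124, 0.2415]
eef_rot: [[-0.998, 0.06, -0.0], [0.06, 0.998, -0.0], [0.0, -0.0, -1.0]]
contact_force: [-0.5, -0.3, 0.2]
opening: 0.0271
grip_force: 25.0
```

Call:
drive_tool:
  linear:
    - [0,0,0.01]
    - [0,0,0.02]
    - [0,0,0.03]
    - [0,0,0.03]
    - [0,0,0.03]
    - [0,0,0.03]
    - [0,0,0.03]
    - [0,0,0.03]
    - [0,0,0.03]
    - [0,0,0.03]
  turn:
    - [0,0,0.115]
    - [0,0,0.23]
    - [0,0,0.345]
    - [0,0,0.46]
    - [0,0,0.46]
    - [0,0,0.46]
    - [0,0,0.46]
    - [0,0,0.46]
    - [0,0,0.46]
    - [0,0,0.46]
  hand: [2.0,2.0,2.0,2.0,2.0,8.7,8.7,8.7,8.7,8.7]

```text
time_s: 18.3
position: [0.4741, 0.1241, 0.2411]
eef_rot: [[-0.871, 0.491, 0.0], [0.491, 0.871, 0.0], [-0.0, 0.0, -1.0]]
contact_force: [-0.4, -0.6, -0.6]
opening: 0.0596
grip_force: 0.0
```

Call:
drive_tool:
  linear:
    - [0,0,0]
    - [0,0,0]
    - [0,0,0]
    - [0,0,0]
    - [0,0,0]
    - [0,0,0]
    - [0,0,0]
    - [0,0,0]
    - [0,0,0]
    - [0,0,0]
  turn:
    - [0,0,-0.149]
    - [0,0,-0.298]
    - [0,0,-0.447]
    - [0,0,-0.596]
    - [0,0,-0.745]
    - [0,0,-0.894]
    - [0,0,-1.043]
    - [0,0,-1.192]
    - [0,0,-1.341]
    - [0,0,-1.49]
  hand: [8.7,8.7,8.7,8.7,8.7,8.7,8.7,8.7,8.7,8.7]

```text
time_s: 19.3
position: [0.474, 0.1241, 0.2412]
eef_rot: [[-0.555, -0.832, 0.0], [-0.832, 0.555, 0.0], [-0.0, -0.0, -1.0]]
contact_force: [0.5, 0.2, 0.6]
opening: 0.087
grip_force: 0.0
```

Call:
drive_tool:
  linear:
    - [0,0,0]
    - [0,0,0]
    - [0,0,0]
    - [0,0,0]
    - [0,0,0]
    - [0,0,0]
    - [0,0,0]
    - [0,0,0]
    - [0,0,0]
    - [0,0,0]
  turn:
    - [0,0,-0.149]
    - [0,0,-0.298]
    - [0,0,-0.447]
    - [0,0,-0.596]
    - [0,0,-0.745]
    - [0,0,-0.894]
    - [0,0,-1.043]
    - [0,0,-1.192]
    - [0,0,-1.341]
    - [0,0,-1.49]
  hand: [8.7,8.7,8.7,8.7,8.7,8.7,2.0,2.0,2.0,2.0]

```text
time_s: 20.3
position: [0.474, 0.1241, 0.2411]
eef_rot: [[0.784, -0.62, 0.0], [-0.62, -0.784, -0.0], [0.0, 0.0, -1.0]]
contact_force: [-0.5, 0.2, 0.3]
opening: 0.063
grip_force: 0.0
```

```bash
python3 st.py
```

```text
20.3 q6 18.0 [0.474  0.1241 0.2411] ydeg -128.33 [-0.5  0.2  0.3] 0.06300075025035574
```

Call:
drive_tool:
  linear:
    - [0,0,0]
    - [0,0,0]
    - [0,0,0]
    - [0,0,0]
    - [0,0,0]
    - [0,0,0]
    - [0,0,0.01]
    - [0,0,0.02]
    - [0,0,0.03]
    - [0,0,0.05]
  turn:
    - [0,0,-0.08]
    - [0,0,-0.158]
    - [0,0,-0.158]
    - [0,0,-0.158]
    - [0,0,-0.158]
    - [0,0,-0.158]
    - [0,0,-0.009]
    - [0,0,0.14]
    - [0,0,0.289]
    - [0,0,0.438]
  hand: [2.0,2.0,2.0,2.0,2.0,2.0,2.0,2.0,2.0,2.0]

```text
time_s: 21.3
position: [0.4739, 0.1239, 0.2407]
eef_rot: [[0.436, -0.9, -0.0], [-0.9, -0.436, -0.0], [0.0, 0.0, -1.0]]
contact_force: [-0.4, -1.1, 0.7]
opening: 0.0274
grip_force: 25.0
```

Call:
drive_tool:
  linear:
    - [0,0,0.01]
    - [0,0,0.02]
    - [0,0,0.03]
    - [0,0,0.05]
    - [0,0,0.06]
    - [0,0,0.07]
    - [0,0,0.08]
    - [0,0,0.09]
    - [0,0,0.11]
    - [0,0,0.12]
  turn:
    - [0,0,0.149]
    - [0,0,0.298]
    - [0,0,0.447]
    - [0,0,0.596]
    - [0,0,0.745]
    - [0,0,0.894]
    - [0,0,1.043]
    - [0,0,1.192]
    - [0,0,1.341]
    - [0,0,1.49]
  hand: [2.0,2.0,2.0,2.0,2.0,2.0,2.0,2.0,2.0,2.0]

```text
time_s: 22.3
position: [0.4737, 0.1239, 0.2395]
eef_rot: [[-0.862, -0.507, -0.001], [-0.507, 0.862, -0.0], [0.001, -0.0, -1.0]]
contact_force: [-1.0, -0.4, -0.5]
opening: 0.0273
grip_force: 25.0
```

Call:
drive_tool:
  linear:
    - [0,0,0.01]
    - [0,0,0.02]
    - [0,0,0.03]
    - [0,0,0.04]
    - [0,0,0.05]
    - [0,0,0.06]
    - [0,0,0.07]
    - [0,0,0.08]
    - [0,0,0.08]
    - [0,0,0.08]
  turn:
    - [0,0,0.132]
    - [0,0,0.264]
    - [0,0,0.396]
    - [0,0,0.528]
    - [0,0,0.66]
    - [0,0,0.792]
    - [0,0,0.924]
    - [0,0,1.056]
    - [0,0,1.056]
    - [0,0,1.056]
  hand: [2.0,2.0,2.0,2.0,2.0,2.0,2.0,2.0,2.0,2.0]

```text
time_s: 23.3
position: [0.4738, 0.1241, 0.2386]
eef_rot: [[-0.87, 0.493, -0.001], [0.493, 0.87, 0.0], [0.001, -0.0, -1.0]]
contact_force: [-1.3, 0.2, -0.6]
opening: 0.0273
grip_force: 25.0
```

Call:
drive_tool:
  linear:
    - [0,0,0]
    - [0,0,0]
    - [0,0,0]
    - [0,0,0]
    - [0,0,-3]
    - [0,0,-7]
    - [0,0,-10]
    - [0,0,-10]
    - [0,0,-10]
    - [0,0,-10]
  turn:
    - [0,0,0]
    - [0,0,0]
    - [0,0,0]
    - [0,0,0]
    - [0,0,0]
    - [0,0,0]
    - [0,0,0]
    - [0,0,0]
    - [0,0,0]
    - [0,0,0]
  hand: [8.7,8.7,8.7,8.7,8.7,8.7,8.7,8.7,8.7,8.7]

```text
time_s: 24.3
position: [0.4734, 0.1239, 0.3374]
eef_rot: [[-0.869, 0.495, -0.002], [0.495, 0.869, -0.001], [0.002, -0.002, -1.0]]
contact_force: [0.1, -0.4, 0.2]
opening: 0.086
grip_force: 0.0
```

```bash
python3 st.py; python3 - <<'E'
from h import *
save("wrist","pics/w3.png")
E
```

```text
24.3 q6 -153.4 [0.4734 0.1239 0.3374] ydeg 60.33 [ 0.1 -0.4  0.2] 0.08597709444640968
```

View pics/w3.png

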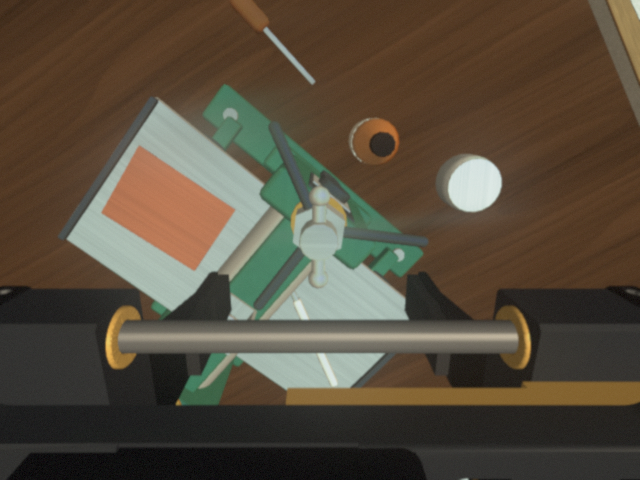

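The bar still lies at its original direction (balls at (318,195) and (317,278)). Spoke tips are at (273,126), (426,241) and (259,305).

```bash
python3 st.py; python3 - <<'E'
from h import *
ci=env.camera_info("wrist"); p,d=env.capture("wrist")
print("hub top z",np.median([pt(ci,u,v,d[v,u])[2] for u in range(312,326) for v in range(230,246)]))
a,b=onz(ci,318.5,195,.240),onz(ci,317,278,.240); print(((a+b)/2).round(4),np.degrees(np.arctan2(*(a-b)[1::-1])))
h=np.array([.4739,.1241,0])
for u,v in((273,126),(426,241),(259,305)):
    e=onz(ci,u,v,.212); print(e.round(4),np.degrees(np.arctan2(e[1]-h[1],e[0]-h[0])),np.linalg.norm((e-h)[:2]))
for u,v in((285,160),(380,237),(280,283)): print("spoke top z",pt(ci,u,v,d[v,u]))
# circle targets
t=ci; s=env.get_state(); print(s["eef_rot"].round(4).tolist())
E
```

```text
24.35 q6 -153.4 [0.4734 0.1238 0.3372] ydeg 60.33 [-0.2 -0.5  0.1] 0.08638498795867383
hub top z 0.24804813038104834
[0.473  0.1244 0.24  ] 149.43794090453684
[0.3898 0.1339 0.212 ] 173.33494736823815 0.08469153325946312
[0.5257 0.1942 0.212 ] 53.579485664336495 0.08717451945324155
[0.5079 0.0474 0.212 ] -66.10660406994567 0.08393060310988408
spoke top z [0.41499822 0.12936128 0.21549718]
spoke top z [0.50322015 0.16370425 0.21555871]
spoke top z [0.4979588  0.07468363 0.21601221]
[[-0.8689, 0.495, -0.0024], [0.495, 0.8689, -0.0013], [0.0014, -0.0023, -1.0]]
```

```bash
cat > circ.py <<'E'
import numpy as np,sys
a0=float(sys.argv[1])
for tot in map(float,sys.argv[2:]):
    p=lambda a:6.8*np.array([np.cos(np.radians(a)),np.sin(np.radians(a))])
    print(a0,tot,[[*map(float,(p(a0+tot*k/10)-p(a0)).round(2)),0] for k in range(1,11)]); a0+=tot
E
python3 circ.py -52.7 110 80 40 30 15 15 15 15
```

```text
-52.7 110.0 [[0.96, 0.89, 0], [1.73, 1.94, 0], [2.28, 3.12, 0], [2.6, 4.38, 0], [2.67, 5.68, 0], [2.5, 6.97, 0], [2.08, 8.21, 0], [1.43, 9.34, 0], [0.58, 10.33, 0], [-0.45, 11.13, 0]]
57.3 80.0 [[-0.83, 0.46, 0], [-1.72, 0.79, 0], [-2.65, 1.0, 0], [-3.59, 1.08, 0], [-4.54, 1.02, 0], [-5.47, 0.84, 0], [-6.36, 0.52, 0], [-7.21, 0.09, 0], [-7.98, -0.46, 0], [-8.67, -1.11, 0]]
137.3 40.0 [[-0.31, -0.36, 0], [-0.59, -0.74, 0], [-0.85, -1.14, 0], [-1.08, -1.56, 0], [-1.28, -1.99, 0], [-1.44, -2.43, 0], [-1.58, -2.89, 0], [-1.68, -3.35, 0], [-1.76, -3.82, 0], [-1.8, -4.29, 0]]
177.3 30.0 [[-0.01, -0.36, 0], [0.0, -0.71, 0], [0.03, -1.07, 0], [0.08, -1.42, 0], [0.15, -1.77, 0], [0.23, -2.11, 0], [0.34, -2.46, 0], [0.46, -2.79, 0], [0.59, -3.12, 0], [0.75, -3.44, 0]]
207.3 15.0 [[0.08, -0.16, 0], [0.17, -0.31, 0], [0.26, -0.46, 0], [0.36, -0.61, 0], [0.46, -0.76, 0], [0.56, -0.91, 0], [0.67, -1.05, 0], [0.78, -1.19, 0], [0.9, -1.32, 0], [1.01, -1.46, 0]]
222.3 15.0 [[0.12, -0.13, 0], [0.25, -0.26, 0], [0.37, -0.38, 0], [0.51, -0.5, 0], [0.64, -0.62, 0], [0.78, -0.73, 0], [0.92, -0.84, 0], [1.06, -0.95, 0], [1.21, -1.05, 0], [1.36, -1.15, 0]]
237.3 15.0 [[0.15, -0.09, 0], [0.3, -0.18, 0], [0.46, -0.27, 0], [0.62, -0.35, 0], [0.78, -0.43, 0], [0.94, -0.5, 0], [1.1, -0.57, 0], [1.27, -0.64, 0], [1.44, -0.7, 0], [1.61, -0.76, 0]]
252.3 15.0 [[0.17, -0.05, 0], [0.34, -0.1, 0], [0.51, -0.14, 0], [0.69, -0.18, 0], [0.86, -0.21, 0], [1.04, -0.24, 0], [1.22, -0.27, 0], [1.39, -0.29, 0], [1.57, -0.3, 0], [1.75, -0.31, 0]]
```

Call:
drive_tool:
  linear:
    - [2,-2.7,0]
    - [4.1,-5.4,0]
    - [4.1,-5.4,0]
    - [4.1,-5.4,0]
    - [4.1,-5.4,0]
    - [4.1,-5.4,0]
    - [4.1,-5.4,0]
    - [4.1,-5.4,0]
    - [4.1,-5.4,0]
    - [4.1,-5.4,0]
  turn:
    - [0,0,0]
    - [0,0,0]
    - [0,0,0]
    - [0,0,0]
    - [0,0,0]
    - [0,0,0]
    - [0,0,0]
    - [0,0,0]
    - [0,0,0]
    - [0,0,0]
  hand: [0,0,0,0,0,0,0,0,0,0]

```text
time_s: 25.4
position: [0.4117, 0.0975, 0.3386]
eef_rot: [[-0.869, 0.495, -0.0], [0.495, 0.869, -0.0], [0.0, -0.0, -1.0]]
contact_force: [0.4, 0.5, 1.2]
opening: 0.0146
grip_force: 0.0
```

Call:
drive_tool:
  linear:
    - [0,0,0]
    - [0,0,0]
    - [0,0,3]
    - [0,0,6]
    - [0,0,9]
    - [0,0,11]
    - [0,0,12.3]
    - [0,0,12.8]
    - [0,0,12.8]
    - [0,0,12.8]
  turn:
    - [0,0,0]
    - [0,0,0]
    - [0,0,0]
    - [0,0,0]
    - [0,0,0]
    - [0,0,0]
    - [0,0,0]
    - [0,0,0]
    - [0,0,0]
    - [0,0,0]
  hand: [0,0,0,0,0,0,0,0,0,0]

```text
time_s: 26.4
position: [0.4122, 0.0977, 0.2114]
eef_rot: [[-0.869, 0.495, 0.001], [0.495, 0.869, 0.001], [-0.001, 0.001, -1.0]]
contact_force: [-0.1, -0.9, -0.6]
opening: 0.0008
grip_force: 0.0
```

```bash
python3 st.py
```

```text
26.4 q6 -155.2 [0.4122 0.0977 0.2114] ydeg 60.35 [-0.1 -0.9 -0.6] 0.0007788010713728835
```

Call:
drive_tool:
  linear:
    - [0.96,0.89,0]
    - [1.73,1.94,0.1]
    - [2.28,3.12,0.2]
    - [2.6,4.38,0.3]
    - [2.67,5.68,0.4]
    - [2.5,6.97,0.4]
    - [2.08,8.21,0.4]
    - [1.43,9.34,0.4]
    - [0.58,10.33,0.4]
    - [-0.45,11.13,0.4]
  turn:
    - [0,0,0]
    - [0,0,0]
    - [0,0,0]
    - [0,0,0]
    - [0,0,0]
    - [0,0,0]
    - [0,0,0]
    - [0,0,0]
    - [0,0,0]
    - [0,0,0]
  hand: [0,0,0,0,0,0,0,0,0,0]

```text
time_s: 27.4
position: [0.4718, 0.1924, 0.2064]
eef_rot: [[-0.869, 0.495, -0.0], [0.495, 0.869, -0.0], [0.0, -0.0, -1.0]]
contact_force: [-1.2, -0.6, -0.2]
opening: 0.0005
grip_force: 0.5
```

Call:
drive_tool:
  linear:
    - [-0.83,0.46,0]
    - [-1.72,0.79,0]
    - [-2.65,1.0,0]
    - [-3.59,1.08,0]
    - [-4.54,1.02,0]
    - [-5.47,0.84,0]
    - [-6.36,0.52,0]
    - [-7.21,0.09,0]
    - [-7.98,-0.46,0]
    - [-8.67,-1.11,0]
  turn:
    - [0,0,0]
    - [0,0,0]
    - [0,0,0]
    - [0,0,0]
    - [0,0,0]
    - [0,0,0]
    - [0,0,0]
    - [0,0,0]
    - [0,0,0]
    - [0,0,0]
  hand: [0,0,0,0,0,0,0,0,0,0]

```text
time_s: 28.4
position: [0.5409, 0.1387, 0.2067]
eef_rot: [[-0.869, 0.495, 0.0], [0.495, 0.869, 0.0], [-0.0, 0.0, -1.0]]
contact_force: [-0.8, 1.5, -1.0]
opening: 0.0006
grip_force: 0.5
```

```bash
python3 st.py; python3 - <<'E'
from h import *
s=env.get_state();e=s["position"]-[.4739,.1241,0];print("phi",np.degrees(np.arctan2(e[1],e[0])),np.hypot(*e[:2]))
ci=env.camera_info("top");save("wrist","pics/w4.png");save("top","pics/t4.png")
E
```

```text
28.4 q6 -150.7 [0.5409 0.1387 0.2067] ydeg 60.33 [-0.8  1.5 -1. ] 0.0006485620158271966
phi 12.292854127940826 0.06858087339273049
```

View pics/w4.png

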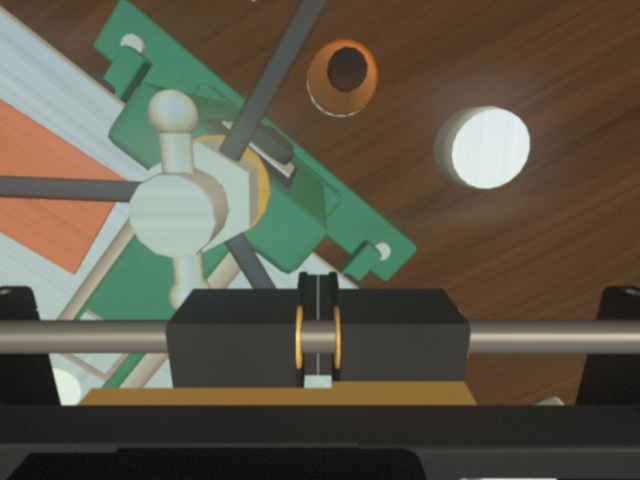

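The wrist view shows the finger driving the spoke (about (260,270)) with the T-bar unmoved. I'll carry on around.

Call:
drive_tool:
  linear:
    - [-0.31,-0.36,0]
    - [-0.59,-0.74,0]
    - [-0.85,-1.14,0]
    - [-1.08,-1.56,0]
    - [-1.28,-1.99,0]
    - [-1.44,-2.43,0]
    - [-1.58,-2.89,0]
    - [-1.68,-3.35,0]
    - [-1.76,-3.82,0]
    - [-1.8,-4.29,0]
  turn:
    - [0,0,0]
    - [0,0,0]
    - [0,0,0]
    - [0,0,0]
    - [0,0,0]
    - [0,0,0]
    - [0,0,0]
    - [0,0,0]
    - [0,0,0]
    - [0,0,0]
  hand: [0,0,0,0,0,0,0,0,0,0]

```text
time_s: 29.5
position: [0.5348, 0.0929, 0.2067]
eef_rot: [[-0.869, 0.495, 0.0], [0.495, 0.869, 0.0], [-0.0, 0.0, -1.0]]
contact_force: [0.3, 1.8, 0.1]
opening: 0.0003
grip_force: 0.5
```

Call:
drive_tool:
  linear:
    - [-0.01,-0.36,0]
    - [0.0,-0.71,0]
    - [0.03,-1.07,0]
    - [0.08,-1.42,0]
    - [0.15,-1.77,0]
    - [0.23,-2.11,0]
    - [0.34,-2.46,0]
    - [0.46,-2.79,0]
    - [0.59,-3.12,0]
    - [0.75,-3.44,0]
  turn:
    - [0,0,0]
    - [0,0,0]
    - [0,0,0]
    - [0,0,0]
    - [0,0,0]
    - [0,0,0]
    - [0,0,0]
    - [0,0,0]
    - [0,0,0]
    - [0,0,0]
  hand: [0,0,0,0,0,0,0,0,0,0]

```text
time_s: 30.5
position: [0.5112, 0.0668, 0.2067]
eef_rot: [[-0.869, 0.495, 0.0], [0.495, 0.869, 0.0], [-0.0, 0.0, -1.0]]
contact_force: [0.5, 0.8, -0.6]
opening: 0.0002
grip_force: 0.5
```

```bash
cat >> st.py <<'E'
e=s["position"]-[.4739,.1241,0];f=np.degrees(np.arctan2(e[1],e[0]));print("psi",(150.33-f)%360,np.hypot(*e[:2]))
E
python3 st.py
```

```text
30.5 q6 -145.2 [0.5112 0.0668 0.2067] ydeg 60.33 [ 0.5  0.8 -0.6] 0.0002312401394359105
psi 207.26715960626046 0.06834142842999555
```

Call:
drive_tool:
  linear:
    - [0.08,-0.16,0]
    - [0.17,-0.31,0]
    - [0.26,-0.46,0]
    - [0.36,-0.61,0]
    - [0.46,-0.76,0]
    - [0.56,-0.91,0]
    - [0.67,-1.05,0]
    - [0.78,-1.19,0]
    - [0.9,-1.32,0]
    - [1.01,-1.46,0]
  turn:
    - [0,0,0]
    - [0,0,0]
    - [0,0,0]
    - [0,0,0]
    - [0,0,0]
    - [0,0,0]
    - [0,0,0]
    - [0,0,0]
    - [0,0,0]
    - [0,0,0]
  hand: [0,0,0,0,0,0,0,0,0,0]

```text
time_s: 31.5
position: [0.4952, 0.0593, 0.2067]
eef_rot: [[-0.869, 0.495, 0.0], [0.495, 0.869, -0.0], [-0.0, -0.0, -1.0]]
contact_force: [1.5, 1.5, 0.1]
opening: 0.0003
grip_force: 0.4
```

Call:
drive_tool:
  linear:
    - [0.12,-0.13,0]
    - [0.25,-0.26,0]
    - [0.37,-0.38,0]
    - [0.51,-0.5,0]
    - [0.64,-0.62,0]
    - [0.78,-0.73,0]
    - [0.92,-0.84,0]
    - [1.06,-0.95,0]
    - [1.21,-1.05,0]
    - [1.36,-1.15,0]
  turn:
    - [0,0,0]
    - [0,0,0]
    - [0,0,0]
    - [0,0,0]
    - [0,0,0]
    - [0,0,0]
    - [0,0,0]
    - [0,0,0]
    - [0,0,0]
    - [0,0,0]
  hand: [0,0,0,0,0,0,0,0,0,0]

```text
time_s: 32.5
position: [0.4777, 0.0561, 0.2067]
eef_rot: [[-0.869, 0.495, 0.0], [0.495, 0.869, 0.0], [-0.0, 0.0, -1.0]]
contact_force: [1.5, 0.4, -0.2]
opening: 0.0006
grip_force: 0.4
```

```bash
python3 st.py; python3 circ.py 267.3 12 12 12 12
```

```text
32.5 q6 -145.8 [0.4777 0.0561 0.2067] ydeg 60.33 [ 1.5  0.4 -0.2] 0.0005832201214854636
psi 237.14942565593122 0.06814633419163256
267.3 12.0 [[0.14, -0.01, 0], [0.28, -0.01, 0], [0.43, -0.01, 0], [0.57, -0.0, 0], [0.71, 0.0, 0], [0.85, 0.01, 0], [1.0, 0.03, 0], [1.14, 0.04, 0], [1.28, 0.06, 0], [1.42, 0.08, 0]]
279.3 12.0 [[0.14, 0.02, 0], [0.28, 0.05, 0], [0.42, 0.08, 0], [0.56, 0.12, 0], [0.7, 0.15, 0], [0.83, 0.19, 0], [0.97, 0.23, 0], [1.1, 0.28, 0], [1.24, 0.32, 0], [1.37, 0.38, 0]]
291.3 12.0 [[0.13, 0.05, 0], [0.26, 0.11, 0], [0.39, 0.17, 0], [0.52, 0.23, 0], [0.65, 0.29, 0], [0.77, 0.36, 0], [0.9, 0.43, 0], [1.02, 0.5, 0], [1.14, 0.58, 0], [1.26, 0.65, 0]]
303.3 12.0 [[0.12, 0.08, 0], [0.23, 0.16, 0], [0.35, 0.25, 0], [0.46, 0.33, 0], [0.57, 0.42, 0], [0.68, 0.51, 0], [0.79, 0.61, 0], [0.9, 0.7, 0], [1.0, 0.8, 0], [1.1, 0.9, 0]]
```

Call:
drive_tool:
  linear:
    - [0.15,-0.09,0]
    - [0.3,-0.18,0]
    - [0.46,-0.27,0]
    - [0.62,-0.35,0]
    - [0.78,-0.43,0]
    - [0.94,-0.5,0]
    - [1.1,-0.57,0]
    - [1.27,-0.64,0]
    - [1.44,-0.7,0]
    - [1.61,-0.76,0]
  turn:
    - [0,0,0]
    - [0,0,0]
    - [0,0,0]
    - [0,0,0]
    - [0,0,0]
    - [0,0,0]
    - [0,0,0]
    - [0,0,0]
    - [0,0,0]
    - [0,0,0]
  hand: [0,0,0,0,0,0,0,0,0,0]

```text
time_s: 33.5
position: [0.4599, 0.0574, 0.2066]
eef_rot: [[-0.869, 0.495, -0.0], [0.495, 0.869, -0.0], [0.0, -0.0, -1.0]]
contact_force: [1.5, 0.1, 1.1]
opening: 0.0007
grip_force: 0.4
```

Call:
drive_tool:
  linear:
    - [0.17,-0.05,0]
    - [0.34,-0.1,0]
    - [0.51,-0.14,0]
    - [0.69,-0.18,0]
    - [0.86,-0.21,0]
    - [1.04,-0.24,0]
    - [1.22,-0.27,0]
    - [1.39,-0.29,0]
    - [1.57,-0.3,0]
    - [1.75,-0.31,0]
  turn:
    - [0,0,0]
    - [0,0,0]
    - [0,0,0]
    - [0,0,0]
    - [0,0,0]
    - [0,0,0]
    - [0,0,0]
    - [0,0,0]
    - [0,0,0]
    - [0,0,0]
  hand: [0,0,0,0,0,0,0,0,0,0]

```text
time_s: 34.5
position: [0.4432, 0.0634, 0.2067]
eef_rot: [[-0.869, 0.495, 0.0], [0.495, 0.869, -0.0], [-0.0, -0.0, -1.0]]
contact_force: [2.2, 0.2, 0.6]
opening: 0.0002
grip_force: 0.5
```

Call:
drive_tool:
  linear:
    - [0.14,-0.01,0]
    - [0.28,-0.01,0]
    - [0.43,-0.01,0]
    - [0.57,0,0]
    - [0.71,0,0]
    - [0.85,0.01,0]
    - [1.0,0.03,0]
    - [1.14,0.04,0]
    - [1.28,0.06,0]
    - [1.42,0.08,0]
  turn:
    - [0,0,0]
    - [0,0,0]
    - [0,0,0]
    - [0,0,0]
    - [0,0,0]
    - [0,0,0]
    - [0,0,0]
    - [0,0,0]
    - [0,0,0]
    - [0,0,0]
  hand: [0,0,0,0,0,0,0,0,0,0]

```text
time_s: 35.5
position: [0.4313, 0.0712, 0.2066]
eef_rot: [[-0.869, 0.495, -0.0], [0.495, 0.869, -0.0], [0.0, -0.0, -1.0]]
contact_force: [2.7, -0.0, -0.3]
opening: 0.0002
grip_force: 0.5
```

Call:
drive_tool:
  linear:
    - [0.14,0.02,0]
    - [0.28,0.05,0]
    - [0.42,0.08,0]
    - [0.56,0.12,0]
    - [0.7,0.15,0]
    - [0.83,0.19,0]
    - [0.97,0.23,0]
    - [1.1,0.28,0]
    - [1.24,0.32,0]
    - [1.37,0.38,0]
  turn:
    - [0,0,0]
    - [0,0,0]
    - [0,0,0]
    - [0,0,0]
    - [0,0,0]
    - [0,0,0]
    - [0,0,0]
    - [0,0,0]
    - [0,0,0]
    - [0,0,0]
  hand: [0,0,0,0,0,0,0,0,0,0]

```text
time_s: 36.5
position: [0.4212, 0.0813, 0.2066]
eef_rot: [[-0.869, 0.495, -0.0], [0.495, 0.869, -0.0], [0.0, -0.0, -1.0]]
contact_force: [1.5, -0.7, -1.1]
opening: 0.0
grip_force: 0.4
```

```bash
python3 st.py
```

```text
36.5 q6 -152.5 [0.4212 0.0813 0.2066] ydeg 60.33 [ 1.5 -0.7 -1.1] 3.800547406281751e-05
psi 291.20013756177127 0.06789065228745327
```

Call:
drive_tool:
  linear:
    - [0.13,0.05,0]
    - [0.26,0.11,0]
    - [0.39,0.17,0]
    - [0.52,0.23,0]
    - [0.65,0.29,0]
    - [0.77,0.36,0]
    - [0.9,0.43,0]
    - [1.02,0.5,0]
    - [1.14,0.58,0]
    - [1.26,0.65,0]
  turn:
    - [0,0,0]
    - [0,0,0]
    - [0,0,0]
    - [0,0,0]
    - [0,0,0]
    - [0,0,0]
    - [0,0,0]
    - [0,0,0]
    - [0,0,0]
    - [0,0,0]
  hand: [0,0,0,0,0,0,0,0,0,0]

```text
time_s: 37.5
position: [0.416, 0.0893, 0.2072]
eef_rot: [[-0.87, 0.494, 0.004], [0.494, 0.87, -0.009], [-0.008, -0.006, -1.0]]
contact_force: [18.1, -22.2, -5.9]
opening: 0.0004
grip_force: 13.6
```

```bash
python3 st.py; python3 - <<'E'
from h import *
save("wrist","pics/w5.png")
E
```

```text
37.5 q6 -154.5 [0.416  0.0893 0.2072] ydeg 60.42 [ 18.1 -22.2  -5.9] 0.00041398372012659457
psi 299.31793366389957 0.06751626802971372
```

View pics/w5.png

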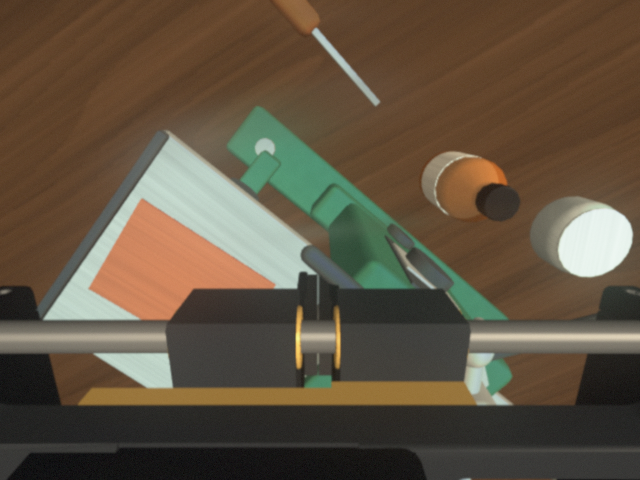

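The stop is reached, with about 28 N on the spoke (visible ahead of the fingers at (325,262)). I'll back off and lift.

Call:
drive_tool:
  linear:
    - [-0.5,-0.2,0]
    - [-1.2,-0.5,0]
    - [-2.0,-0.8,0]
    - [-2.6,-1.0,0]
    - [-2.6,-1.0,-3]
    - [-2.6,-1.0,-7]
    - [-2.6,-1.0,-11]
    - [-2.6,-1.0,-14]
    - [-2.6,-1.0,-14]
    - [-2.6,-1.0,-14]
  turn:
    - [0,0,0]
    - [0,0,0]
    - [0,0,0]
    - [0,0,0]
    - [0,0,0]
    - [0,0,0]
    - [0,0,0]
    - [0,0,0]
    - [0,0,0]
    - [0,0,0]
  hand: [0,0,0,0,0,0,0,0,0,0]

```text
time_s: 38.55
position: [0.4313, 0.0717, 0.3468]
eef_rot: [[-0.869, 0.495, 0.001], [0.495, 0.869, 0.001], [0.0, 0.001, -1.0]]
contact_force: [-0.9, 0.4, 0.2]
opening: 0.0007
grip_force: 0.0
```

```bash
python3 st.py; python3 - <<'E'
from h import *
p,d=save("wrist","pics/w6.png"); ci=env.camera_info("wrist")
P=np.array([[*pt(ci,u,v,d[v,u]),u,v] for v in range(0,480) for u in range(640) if 0<d[v,u]<.6])
r=np.hypot(P[:,0]-.4739,P[:,1]-.1241); a=np.degrees(np.arctan2(P[:,1]-.1241,P[:,0]-.4739))
m=(r>.05)&(r<.08)&(P[:,2]>.2)&(P[:,2]<.225)
for c in range(-180,180,10):
    k=m&(a>=c)&(a<c+10)
    if k.sum()>20: print(c,k.sum(),a[k].mean().round(1),np.percentile(P[k,2],90).round(4))
k=(r<.01)&(P[:,2]<.27)&(P[:,2]>.235); print("hub top",np.median(P[k,2]),k.sum())
m=(r>.022)&(r<.038)&(P[:,2]>.232)&(P[:,2]<.25); print("bar", set(a[m].round(-1)),np.degrees(np.angle(np.mean(np.exp(2j*np.radians(a[m])))))/2)
E
```

```text
38.55 q6 -150.5 [0.4313 0.0717 0.3468] ydeg 60.33 [-0.9  0.4  0.2] 0.0007057412411607482
psi 279.4825535141222 0.06753804239565656
-170 332 -163.2 0.2111
-160 82 -159.1 0.2101
70 201 77.9 0.2109
80 211 81.7 0.2104
hub top 0.2469379776604424 547
bar {np.float64(160.0), np.float64(-30.0), np.float64(140.0), np.float64(-20.0), np.float64(-50.0), np.float64(150.0), np.float64(-40.0)} -29.77310818462354
```

View pics/w6.png

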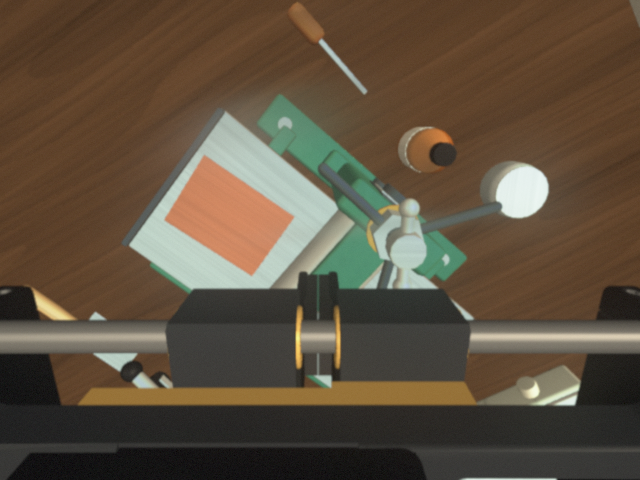

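The bar is at -29.8°, where it started, and its hub top is about 10 mm lower. The spoke tops are at 0.211 m, so the nut is down, and everything else in view looks undisturbed. I'm handing in.

```bash
python3 -c "
from plant import env
print(env.job_done())"
```

```text
the job is handed in; nothing more can be done
None
```

The slack screw is wound down two full turns and its jam nut is hard on the bush, nipped at about 28 N; I handed the job in at about 39 s, with the verdict not shown and nothing else touched as far as I could see.

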